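# Open the counter-top water filter whose cap may be threaded either way

## Robot

A 7-joint arm with a two-finger parallel gripper is mounted at the origin on a cart in front of the work surface, level with it; the furniture and walls round the work are solid. World frame = base frame: x ahead of the robot, y to its left, z up, the work surface at z = 0. Lengths are in m, angles in rad, forces in N, time in s.
With the tool pointing down it reaches from about 0.425 to 0.925 m from the base axis. Payload 6.8 kg.
Tool frame: the origin (TCP) lies midway between the tips of the shut fingers; the grasp point (between the pads) lies 19 mm behind it; z points along the fingers, y is the line along which they close (so a half turn about z gives the same grasp; the last joint's range is limited). The gripper opens to 85 mm and grips with 20 to 120 N. Pads are 22 mm wide; open, the fingers measure 114 mm over their backs; the gripper's body (76 mm by 85 mm) begins 54 mm behind the grasp point. The pads swing forward as they close: fully open they stand 13 mm farther back than shut.
Start: joints at [1.141, 0.477, 0.022, 1.555, -0.011, 1.109, -0.083], TCP at [0.213, -0.64, 0.231] pointing down, gripper open.
Joint ranges: [-2.96, 2.96], [-0.34, 2.1], [-1.41, 1.46], [0.24, 2.44], [-1.37, 4.51], [0.17, 1.92], [-2.96, 2.96]. Speed limits (rad/s): [2.39, 2.39, 3.14, 3.14, 3.14, 3.14, 3.14].

## Interface

Orientations are given as a rotation vector (axis times angle).
In Python, from bench import status, vision, r gives the robot as it stands. The module is installed in compiled form; this text tells all that it offers.
- The arm moves only by the shell command python3 -m handwheel 'ROWS' [OPENING] [FORCE]. ROWS is JSON, a list of rows, each an object with "dp": the shift along the tool's x, y, z in m, a list of three; "delta_rot": the turn, a rotation vector about the tool's x, y, z in rad, a list of three. In form: [{"dp": [x, y, z], "delta_rot": [rx, ry, rz]}, ...]. A call has 1 to 12 rows; each row is the pose to reach, as a shift and turn from the pose commanded when the call began, along the tool's axes at that moment; what a row does not reach only later rows make up. A row lasts 1/8 s, in which the tool goes at most 62.5 mm and 10.7 degrees, less where a joint would pass 70% of its speed; a pose out of reach is approached as far as the arm can. A call with a gripper value outside its range is refused whole. OPENING is the opening, from 0 (shut) to 1 (fully open), set as the call begins (- or left out, the last holds). The fingers move at their own pace and stop on an object; FORCE is the grip in N (left out, the last holds). Time passes only in rows, so rows that repeat a pose let the fingers close. It gives the time, the measured TCP pose, the force, the opening and the grip force at its end, in the units of the state.
- status.get_obs(): the state, without advancing time (a new reading comes with each control period).
- vision.grab_frame(name): name is "side" or "top" or "wrist"; returns a dict with "img" (384x512x3 uint8, blue, green, red), "fovy" (degrees; the focal length in pixels is half the picture's height over the tangent of half this angle, whatever the lens; pixels are square), "cx", "cy" (the principal point, pixels), "distortion" ([k1, k2, p1, p2, k3] as OpenCV has them; the pictures are not rectified), "world_from_camera" (4x4, takes a point from camera to world coordinates). Camera axes: x right, y up, looking along -z (the intrinsics and any distortion apply to the point x, -y, -z); pixel columns grow to the right and rows downward; lengths in m; the calibration is good to about 2 mm. A picture is of the moment at which its call begins. There is no depth.
- r.hand_in(): hands the job in; it is judged then, once.
The state is a dict: "clock": time; "joints": joint angles; "qvel": joint speeds; "tau": joint torques, N m; "tcp_pos": TCP position; "orientation": TCP orientation; "contact_force": force on the tool from outside, world axes, zero at the start; "moment": the same for the moment, N m; "grip_width": finger opening in m; "gripper_force": force on a finger pad.
Only numpy, scipy, OpenCV 4.12 (cv2) and the standard library are available. Lean on these libraries where they do the work, as an engineer would, in place of code of your own. Each camera call takes 0.05 s, during which the arm holds its last target. There are 200 camera calls.

## Task

Get the counter-top water filter ready for refilling: first push its open filter drawer fully home until it clicks into its detent, then unscrew the cap on its top and lift it off. Nobody knows whether the cap has a normal or a reverse thread, so try loosening it one way and, if it will not give, the other. Finish holding the cap in the gripper, at least 5 cm clear above its neck and not touching anything else (do not put it down), with the drawer still home and the jar, tumbler and stamp beside the unit left where they stand.

Things in the scene. Friction and masses are not known exactly. Their poses are not given: they have to be found in the camera images.
- unit: Water filter unit: white box 170 (x) x 160 (y) x 90 mm high, fixed to the worktop, turned by up to 0.25 rad. Origin: centre of its underside on the worktop; x points to its back (away from the drawer front), z up. On its top, in the middle, stands a round steel neck, 52 mm in diameter and 28 mm high, which carries the cap.
- drawer (a joint): Opening of the filter drawer in m: 0 = home, grows as it comes out toward the unit's -x; starts 0.025 to 0.045. About 1 N of friction; near the end a ball detent takes about 5 N to pass (crest near 4.5 mm open) and then pulls the drawer home against a hard stop.
- drawer_face (a point): Middle of the drawer's front face, 65 mm above the worktop. The face is a flat upright white plate 136 mm wide, from 13 to 79 mm above the worktop, 97 mm ahead of the unit's centre when home (still 12 mm proud of the box). Same axes as the unit; push it along the unit's +x.
- neck (a point): Centre of the neck's mouth (its top rim), 118 mm above the worktop; z up, its x axis turned +45 degrees about z from the unit's x. The cap's short thread on it is of unknown hand, hidden from outside. Turned the right way from its start the cap goes almost freely, is loose from 0.7 to 1.7 rad (aim for 1.0) and then lifts straight off; before that it lifts 4 mm at most.
- cap: Grey screw cap, 60 to 110 g, loose but held by the neck: round, fluted, 62 mm in diameter, 21 mm high, with a bar grip on top. Origin: centre of the skirt's lower rim, 102 mm above the worktop when on (the lower 16 mm are round the neck); z up, x along the bar. Turned the wrong way it meets a firm stop within 0.1 to 0.4 rad: about 0.5 N m against it is plenty.
- cap_grip (a point): Middle of the cap's bar grip, 32 mm above the cap's origin. The bar is 46 mm long (cap x), 12 mm thick (cap y) and 22 mm high (11 mm above and below this point), and starts within 0.05 rad of the neck's x axis (45 degrees from the unit's). Same axes as the cap. A tall open wooden display case stands about 0.1 m behind the cap (front near world x = 0.73): keep the wrist out of it.
- jar: Bystander: small jam jar, 62 mm wide, 86 mm high, on the worktop at the unit's left; origin at its underside.
- tumbler: Bystander: clear tumbler, 80 mm wide, 91 mm high, on the worktop at the unit's right; origin at its underside.
- stamp: Bystander: wooden rubber stamp, 30 x 62 x 72 mm, on the worktop, ahead and to the left of the unit; origin at its underside.

How it is judged:
On the way, in this order (a step that is already met when the one before it is completed fails the run):
1. the drawer is pushed home into its detent while the cap is still on (value of joint drawer below 0.003 m and z of cap in the frame of unit below 0.11 m and angle between the x axis of cap and the x axis of neck, either way round below 0.4 rad), for 0.2 s.
2. the cap is turned loose on its neck (by at least about 30 degrees) (angle between the x axis of cap and the x axis of neck, either way round above 0.5 rad and z of cap in the frame of unit below 0.112 m and horizontal distance between cap and neck below 0.006 m), for 0.05 s.
3. the cap is off and held above the neck (z of cap in the frame of unit above 0.147 m and contact force between the fingers and cap above 0.5 N), for 0.2 s.
At the end, for the whole second after the job is handed in: Drawer within 3 mm of home; the cap held by the fingers, still (under 3 cm/s), at least 45 mm higher than where it sat on the neck, touching neither the unit nor the bystanders; jar, tumbler and stamp within 3 cm of where they stood (all of step 3 and value of joint drawer below 0.003 m and contact force between cap and unit below 0.1 N and contact force between cap and jar below 0.1 N and contact force between cap and tumbler below 0.1 N and contact force between cap and stamp below 0.1 N and linear speed of cap below 0.03 m/s and distance of each of jar, tumbler, stamp from where it was at the start of the episode below 0.03 m); the arm keeps its last pose, push and grip.
It fails at once if the jar, tumbler or stamp is knocked over or pushed away (distance of any of jar, tumbler, stamp from where it was at the start of the episode above 0.04 m or angle between any of jar, tumbler, stamp's own z axis and vertical above 0.5 rad).
It also fails if it takes over 64 s, if anything falls off the work surface, if the arm or the gripper's body presses on something with over 40 N, if the wrist force passes 120 N, or if a joint passes its speed limit or range.

## Working session

There is one attempt and no reset: what is moved stays moved. The work goes in short steps, Python scripts to look and compute and a shell command to move; the robot and the scene stay as the last step left them, time stands still between calls to the robot, and variables do not carry over. Pictures are saved under pics/ and viewed, at most 10 in all, crops included, and the job is handed in when it is done.

```bash
mkdir -p pics
cat > h.py <<'E'
import numpy as np, cv2, json
from bench import status, vision, r
from scipy.spatial.transform import Rotation as R
def grab(name, fn):
    f=vision.grab_frame(name); cv2.imwrite('pics/'+fn+'.png',f['img'])
    np.savez('pics/'+fn+'.npz',**{k:np.array(v) for k,v in f.items()}); return f
def load(fn): return np.load('pics/'+fn+'.npz')
def K(f):
    F=192/np.tan(np.radians(float(f['fovy']))/2); return np.array([[F,0,f['cx']],[0,F,f['cy']],[0,0,1.]])
def ray(f,u,v):
    x,y=cv2.undistortPoints(np.array([[[u,v]]],float),K(f),f['distortion'])[0,0]
    T=f['world_from_camera']; return T[:3,3],T[:3,:3]@np.array([x,-y,-1.])
def atz(f,u,v,z):
    o,d=ray(f,u,v); return o+d*(z-o[2])/d[2]
def proj(f,P):
    T=f['world_from_camera']; p=(np.atleast_2d(P)-T[:3,3])@T[:3,:3]; p=p*[1,-1,-1]
    return cv2.projectPoints(p,np.zeros(3),np.zeros(3),K(f),f['distortion'])[0][:,0]
def togo(P,Rw):
    """dp, delta_rot from current pose to target"""
    o=status.get_obs(); A=R.from_rotvec(o['orientation'])
    return A.inv().apply(np.array(P)-o['tcp_pos']).round(4),(A.inv()*Rw).as_rotvec().round(4)
E
python3 - <<'E'
from h import *
for n in('side','top'): 
    f=grab(n,n+'1'); print(n,f['fovy'],f['distortion'],f['world_from_camera'].round(3))
o=status.get_obs();print(o, R.from_rotvec(o['orientation']).as_matrix().round(3))
E
```

```text
side 46.367398263801526 [-0.02543974  0.          0.          0.          0.        ] [[-0.838  0.319 -0.443  0.018]
 [-0.546 -0.474  0.691  0.847]
 [ 0.01   0.821  0.571  0.824]
 [ 0.     0.     0.     1.   ]]
top 46.59693728537698 [-0.08371078  0.          0.          0.          0.        ] [[-0.017  0.996 -0.083  0.497]
 [-1.    -0.018 -0.016 -0.012]
 [-0.018  0.082  0.996  1.375]
 [ 0.     0.     0.     1.   ]]
{'clock': 0.1, 'joints': array([ 1.14090793,  0.47772392,  0.02233801,  1.55633989, -0.01143992,
        1.10928172, -0.08308994]), 'qvel': array([-0.0002792 , -0.00291027,  0.00155566, -0.00367732, -0.00109744,
       -0.00089605,  0.00161569]), 'tau': array([ 4.81543088e-03, -5.97754562e+01,  1.61272198e+00, -2.81952578e+01,
        1.25323894e-02,  5.00145456e-03,  3.83899726e-05]), 'tcp_pos': array([ 0.21328957, -0.63986623,  0.23042387]), 'orientation': array([-3.09945383e+00, -5.03129543e-01,  6.69123589e-04]), 'contact_force': array([-0.94355154, -0.24453426,  0.05330936]), 'moment': array([ 0.00142512,  0.00953668, -0.00795648]), 'gripper_force': 0.0, 'grip_width': 0.08554665156862536} [[ 0.949  0.316 -0.001]
 [ 0.316 -0.949  0.001]
 [-0.    -0.002 -1.   ]]
```

View pics/top1.png

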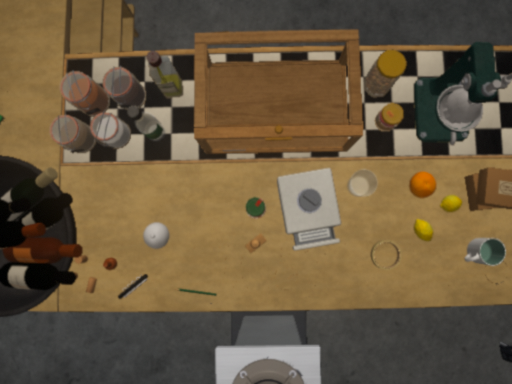

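View pics/side1.png

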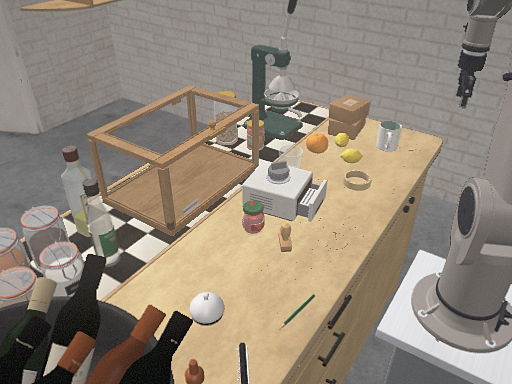

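The top view shows the unit at about (309,203), its drawer front at about (316,240), the bar cap at (311,200), the jar at (256,207), the stamp at (256,243) and the tumbler at (362,183). The side view shows the case behind the unit. I'll zoom in on both.

Run:
```python
import cv2,numpy as np
a=cv2.imread('pics/top1.png')[155:260,235:385]; a=cv2.resize(a,None,fx=5,fy=5,interpolation=cv2.INTER_CUBIC)
b=cv2.imread('pics/side1.png')[145:255,230:340]; b=cv2.resize(b,None,fx=5,fy=5,interpolation=cv2.INTER_CUBIC)
cv2.imwrite('pics/topc.png',a);cv2.imwrite('pics/sidec.png',b)
```

```text
(no output)
```

View pics/topc.png

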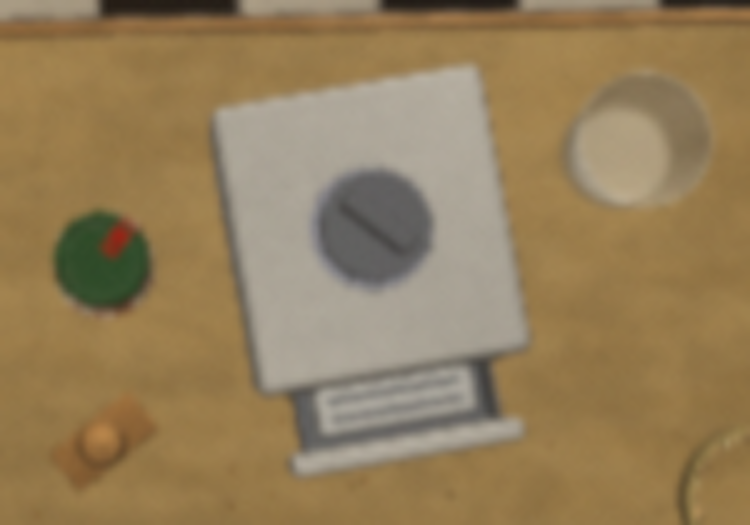

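View pics/sidec.png

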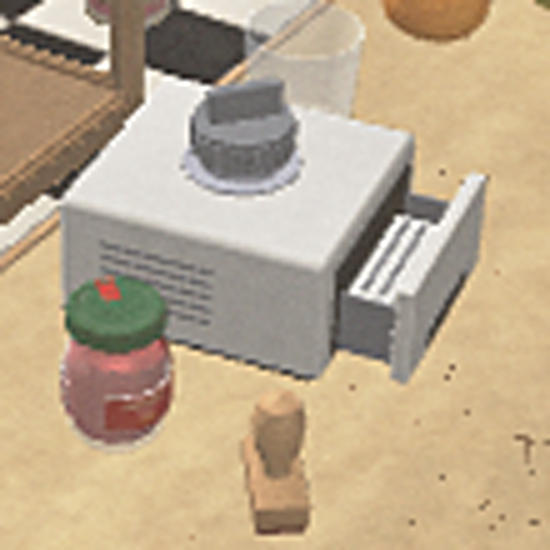

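Top crop: unit top corners at about (216,110), (476,68), (527,345) and (262,390). The cap is at (375,228), with the bar running from (340,203) to (405,252). The drawer face's outer top edge runs from (296,472) to (523,432). Side crop: unit corners at (63,208), (325,270) and (412,142). I'll fit the pose to these points.

```bash
cat > fit.py <<'E'
from h import *
from scipy.optimize import least_squares
t,s=load('top1'),load('side1')
tp=lambda a:np.array(a)/5+[235-.4,155-.4]; sp=lambda a:np.array(a)/5+[230-.4,145-.4]
C={'bl':(.085,.08,.09),'br':(.085,-.08,.09),'fr':(-.085,-.08,.09),'fl':(-.085,.08,.09)}
ot=[('bl',(216,110)),('br',(476,68)),('fr',(527,345)),('fl',(262,390))]
os_=[('bl',(63,208)),('fl',(325,270)),('fr',(412,142))]
def W(q,P): c,n=np.cos(q[2]),np.sin(q[2]); P=np.array(P,float); return np.c_[q[0]+c*P[:,0]-n*P[:,1],q[1]+n*P[:,0]+c*P[:,1],P[:,2]]
def res(q):
    a=proj(t,W(q,[C[k] for k,_ in ot]))-[tp(p) for _,p in ot]
    b=proj(s,W(q,[C[k] for k,_ in os_]))-[sp(p) for _,p in os_]
    return np.r_[a.ravel(),b.ravel()]
q=least_squares(res,[.55,-.08,.1]).x; print('unit',q,res(q).round(2))
u=R.from_euler('z',q[2])
loc=lambda P:u.inv().apply(P-np.r_[q[:2],0])
for p in[(296,472),(523,432)]: print('face',loc(atz(t,*tp(p),.079)))
print('faceside',loc(atz(s,*sp((405,295)),.079)),loc(atz(s,*sp((487,180)),.079)))
print('cap',loc(atz(t,*tp((375,228)),.123)))
a,b=[atz(t,*tp(p),.145) for p in((340,203),(405,252))]; d=a-b; print('bar',loc((a+b)/2),np.linalg.norm(d),np.degrees(np.arctan2(d[1],d[0])-q[2]))
for n,p,z in(('jar',(103,260),.086),('stamp',(103,440),.072),('tumb',(640,138),.091)): print(n,atz(t,*tp(p),z))
E
python3 fit.py
```

```text
unit [ 0.58678582 -0.12670675  0.15222232] [-1.8  -0.57  0.45 -1.44  0.91  0.93 -0.89  1.4  -1.51 -1.68  0.41  0.36
  1.64 -1.64]
face [-0.13146708  0.06514029  0.079     ]
face [-0.13109988 -0.06830771  0.079     ]
faceside [-0.12767015  0.06766358  0.079     ] [-0.13376926 -0.06453554  0.079     ]
cap [-0.00248953 -0.0002001   0.123     ]
bar [-0.00317498  0.00335598  0.145     ] 0.04486714779685514 43.01284173133977
jar [0.57120238 0.02711236 0.086     ]
stamp [0.46709952 0.02919012 0.072     ]
tumb [ 0.63603202 -0.28530978  0.091     ]
```

```bash
cat > go.py <<'E'
from h import *
import sys
# usage: ux uy z yawdeg (unit frame, tool x yaw relative to unit)
Q=np.array([.5868,-.1267,.1522])
ux,uy,z,yw=map(float,sys.argv[1:5]); u=R.from_euler('z',Q[2])
P=np.r_[Q[:2],0]+u.apply([ux,uy,z])
print(P,togo(P,R.from_euler('z',Q[2]+np.radians(yw))*R.from_rotvec([np.pi,0,0])), status.get_obs()['clock'])
E
python3 go.py -0.165 0 0.23 0; python3 go.py -0.165 0 0.05 0;python3 go.py -0.106 0 0.05 0
```

```text
[ 0.42370741 -0.15171616  0.23      ] (array([ 0.354 , -0.3965,  0.001 ]), array([-0.0016,  0.0003,  0.1696])) 0.1
[ 0.42370741 -0.15171616  0.05      ] (array([ 0.3541, -0.3962,  0.181 ]), array([-0.0016,  0.0003,  0.1696])) 0.1
[ 0.48202537 -0.14277098  0.05      ] (array([ 0.4122, -0.3863,  0.181 ]), array([-0.0016,  0.0003,  0.1696])) 0.1
```

```bash
python3 -m handwheel '[{"dp":[0.177,-0.198,0],"delta_rot":[0,0,0.1]},{"dp":[0.354,-0.3965,0],"delta_rot":[0,0,0.17]},{"dp":[0.354,-0.3965,0],"delta_rot":[0,0,0.17]},{"dp":[0.354,-0.3965,0],"delta_rot":[0,0,0.17]},{"dp":[0.354,-0.3965,0],"delta_rot":[0,0,0.17]},{"dp":[0.354,-0.3965,0],"delta_rot":[0,0,0.17]},{"dp":[0.354,-0.3965,0],"delta_rot":[0,0,0.17]},{"dp":[0.354,-0.3965,0],"delta_rot":[0,0,0.17]},{"dp":[0.354,-0.3965,0],"delta_rot":[0,0,0.17]},{"dp":[0.354,-0.3965,0],"delta_rot":[0,0,0.17]},{"dp":[0.354,-0.3965,0],"delta_rot":[0,0,0.17]},{"dp":[0.354,-0.3965,0],"delta_rot":[0,0,0.17]}]' 0; python3 go.py -0.165 0 0.23 0; python3 go.py -0.165 0 0.05 0
```

```text
clock: 1.6
tcp_pos: [0.4233, -0.1536, 0.2311]
orientation: [3.133, 0.234, -0.001]
contact_force: [0.1, -0.5, 0.4]
grip_width: -0.0001
gripper_force: 0.0
[ 0.42370741 -0.15171616  0.23      ] (array([ 0.0007, -0.0018,  0.0011]), array([ 0.0002,  0.0005, -0.003 ])) 1.6
[ 0.42370741 -0.15171616  0.05      ] (array([ 0.0008, -0.0018,  0.1811]), array([ 0.0002,  0.0005, -0.003 ])) 1.6
```

```bash
python3 -m handwheel '[{"dp":[0,0,0.06],"delta_rot":[0,0,0]},{"dp":[0,0,0.12],"delta_rot":[0,0,0]},{"dp":[0,0,0.165],"delta_rot":[0,0,0]},{"dp":[0,0,0.181],"delta_rot":[0,0,0]},{"dp":[0,0,0.181],"delta_rot":[0,0,0]},{"dp":[0,0,0.181],"delta_rot":[0,0,0]}]'
python3 -m handwheel '[{"dp":[0.008,0,0],"delta_rot":[0,0,0]},{"dp":[0.016,0,0],"delta_rot":[0,0,0]},{"dp":[0.022,0,0],"delta_rot":[0,0,0]},{"dp":[0.028,0,0],"delta_rot":[0,0,0]},{"dp":[0.034,0,0],"delta_rot":[0,0,0]},{"dp":[0.040,0,0],"delta_rot":[0,0,0]},{"dp":[0.045,0,0],"delta_rot":[0,0,0]},{"dp":[0.045,0,0],"delta_rot":[0,0,0]}]'; python3 go.py -0.108 0 0.05 0
```

```text
clock: 2.35
tcp_pos: [0.4245, -0.153, 0.051]
orientation: [3.132, 0.236, 0.002]
contact_force: [-0.9, 0.6, -0.8]
grip_width: 0.0002
gripper_force: 0.0
clock: 3.35
tcp_pos: [0.4691, -0.1453, 0.0503]
orientation: [-3.132, -0.239, -0.001]
contact_force: [-0.3, -0.8, -0.4]
grip_width: -0.0001
gripper_force: 0.0
[ 0.48004849 -0.14307421  0.05      ] (array([ 0.0111, -0.0005,  0.0003]), array([ 0.    , -0.0008, -0.0001])) 3.35
```

```bash
python3 -m handwheel '[{"dp":[0.003,0,0],"delta_rot":[0,0,0]},{"dp":[0.006,0,0],"delta_rot":[0,0,0]},{"dp":[0.009,0,0],"delta_rot":[0,0,0]},{"dp":[0.009,0,0],"delta_rot":[0,0,0]}]'
python3 -m handwheel '[{"dp":[0.002,0,0],"delta_rot":[0,0,0]},{"dp":[0.004,0,0],"delta_rot":[0,0,0]},{"dp":[0.004,0,0],"delta_rot":[0,0,0]}]'; python3 -m handwheel '[{"dp":[0.002,0,0],"delta_rot":[0,0,0]},{"dp":[0.002,0,0],"delta_rot":[0,0,0]}]'
```

```text
clock: 3.85
tcp_pos: [0.4766, -0.1442, 0.05]
orientation: [-3.133, -0.238, 0.002]
contact_force: [-1.0, -0.9, -0.8]
grip_width: -0.0001
gripper_force: 1.0
clock: 4.22
tcp_pos: [0.4818, -0.1434, 0.0503]
orientation: [3.133, 0.238, 0.001]
contact_force: [-1.2, -0.1, -0.6]
grip_width: 0.0
gripper_force: 0.8
clock: 4.47
tcp_pos: [0.4817, -0.1434, 0.0502]
orientation: [-3.133, -0.238, 0.005]
contact_force: [-6.8, -1.0, 4.5]
grip_width: 0.0
gripper_force: 3.5
```

```bash
python3 -m handwheel '[{"dp":[0.001,0,0],"delta_rot":[0,0,0]},{"dp":[0.001,0,0],"delta_rot":[0,0,0]},{"dp":[0.001,0,0],"delta_rot":[0,0,0]}]'
python3 -m handwheel '[{"dp":[0.002,0,0],"delta_rot":[0,0,0]},{"dp":[0.002,0,0],"delta_rot":[0,0,0]},{"dp":[0.002,0,0],"delta_rot":[0,0,0]}]'
```

```text
clock: 4.85
tcp_pos: [0.4818, -0.1434, 0.0501]
orientation: [-3.133, -0.237, 0.007]
contact_force: [-8.8, -1.4, 7.6]
grip_width: 0.0001
gripper_force: 4.7
clock: 5.22
tcp_pos: [0.4817, -0.1434, 0.0498]
orientation: [-3.133, -0.236, 0.013]
contact_force: [-14.1, -1.6, 10.3]
grip_width: 0.0
gripper_force: 7.0
```

```bash
python3 -m handwheel '[{"dp":[-0.005,0,0],"delta_rot":[0,0,0]},{"dp":[-0.01,0,0],"delta_rot":[0,0,0]},{"dp":[-0.03,0,0],"delta_rot":[0,0,0]},{"dp":[-0.045,0,0],"delta_rot":[0,0,0]},{"dp":[-0.045,0,-0.06],"delta_rot":[0,0,0]},{"dp":[-0.045,0,-0.12],"delta_rot":[0,0,0]},{"dp":[-0.045,0,-0.18],"delta_rot":[0,0,0]},{"dp":[-0.03,0,-0.23],"delta_rot":[0,0,0]},{"dp":[-0.015,0,-0.23],"delta_rot":[0,0,0]},{"dp":[-0.015,0,-0.23],"delta_rot":[0,0,0]},{"dp":[-0.015,0,-0.23],"delta_rot":[0,0,0]}]' 1
python3 - <<'E'
from h import *
for n in('side','top','wrist'):
    f=grab(n,n+'2')
print(f['fovy'],f['distortion'],f['world_from_camera'].round(3),status.get_obs()['tcp_pos'])
a=cv2.imread('pics/side2.png')[145:255,230:340]; a=cv2.resize(a,None,fx=4,fy=4,interpolation=cv2.INTER_CUBIC)
b=cv2.imread('pics/wrist2.png');b=cv2.resize(b,None,fx=.68,fy=1.146*0.68) if 0 else cv2.resize(b[:, :],(352,264))
c=cv2.imread('pics/top2.png')[155:260,235:385];c=cv2.resize(c,(340,238))
o=np.zeros((520,800,3),np.uint8);o[:440,:440]=a;o[:264,445:797]=b;o[270:508,445:785]=c
cv2.imwrite('pics/mix2.png',o)
E
```

```text
clock: 6.6
tcp_pos: [0.47, -0.1449, 0.2786]
orientation: [-3.132, -0.238, 0.005]
contact_force: [-0.8, -0.6, 0.0]
grip_width: 0.0853
gripper_force: 0.0
71.00558408313924 [-0.01635327  0.          0.          0.          0.        ] [[ 0.151  0.936  0.317  0.552]
 [-0.989  0.144  0.047 -0.133]
 [-0.002 -0.32   0.947  0.42 ]
 [ 0.     0.     0.     1.   ]] [ 0.47039617 -0.14505747  0.27916949]
```

View pics/mix2.png

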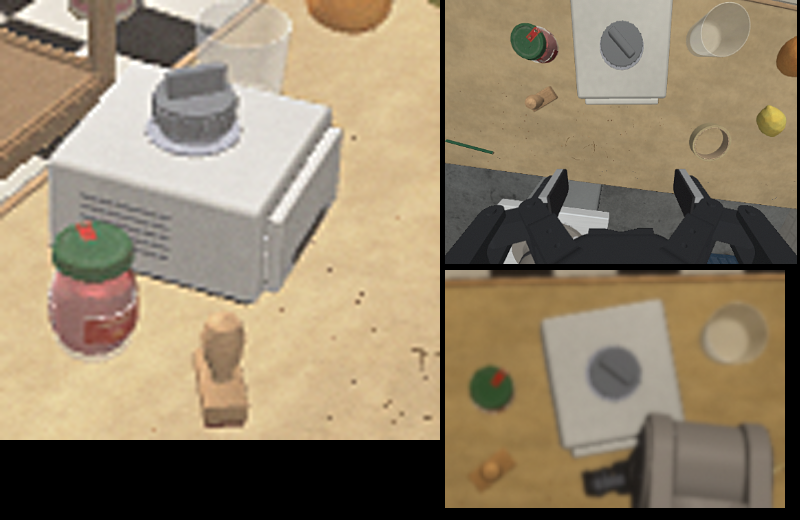

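Side view: the drawer plate is now seated close against the box, so it is home. In the wrist picture the cap is at about (257,65) px. I'll take a closer crop of that.

Run:
```python
from h import *
a=cv2.imread('pics/wrist2.png')[0:150,175:340]
cv2.imwrite('pics/wc2.png',cv2.resize(a,None,fx=4,fy=4,interpolation=cv2.INTER_CUBIC))
o=status.get_obs();print(o['joints'].round(3),o['clock'])
```

```text
[ 0.431  0.146 -0.286  1.905  0.046  1.099 -1.292] 6.75
```

View pics/wc2.png

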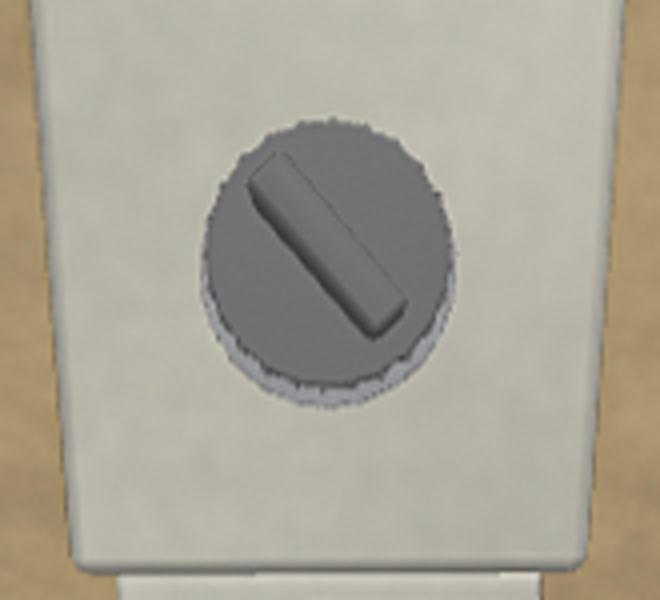

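Crop: the cap's top disc is centred at about (330,253). The bar's top face has corners at about (250,182), (279,152), (407,300) and (374,328). The unit's front corners are at about (77,565) and (588,562).

```bash
python3 - <<'E'
from h import *
w=load('wrist2'); p=lambda a:np.array(a)/4+[175-.4,-.4]
for q,z in(((330,253),.123),((328,240),.145),((208,253),.123),((453,253),.123),((77,567),.09),((588,564),.09)): print(q,atz(w,*p(q),z).round(4))
c=[atz(w,*p(q),.145) for q in((250,182),(279,152),(407,300),(374,328))]
print(np.mean(c,0).round(4)); d=(c[0]+c[1]-c[2]-c[3])/2; print(np.linalg.norm(d),np.arctan2(d[1],d[0]))
E
python3 fit.py|head -1
```

```text
(330, 253) [ 0.5896 -0.1279  0.123 ]
(328, 240) [ 0.5895 -0.1274  0.145 ]
(208, 253) [ 0.585  -0.0976  0.123 ]
(453, 253) [ 0.5943 -0.1584  0.123 ]
(77, 567) [ 0.4964 -0.0646  0.09  ]
(588, 564) [ 0.5208 -0.218   0.09  ]
[ 0.5891 -0.1276  0.145 ]
0.042651077029388876 0.9072860163873713
unit [ 0.58678582 -0.12670675  0.15222232] [-1.8  -0.57  0.45 -1.44  0.91  0.93 -0.89  1.4  -1.51 -1.68  0.41  0.36
```

```bash
cat > to.py <<'E'
from h import *
import sys
a=list(map(float,sys.argv[1:5])); o=status.get_obs()
print(*togo(a[:3],R.from_euler('z',a[3])*R.from_rotvec([np.pi,0,0])))
E
python3 to.py .589 -.1275 .25 .92
```

```text
[0.12   0.0006 0.0289] [-0.0016  0.0017 -0.7685]
```

```bash
python3 -m handwheel '[{"dp":[0.03,0,0],"delta_rot":[0,0,-0.17]},{"dp":[0.06,0,0],"delta_rot":[0,0,-0.34]},{"dp":[0.09,0,0],"delta_rot":[0,0,-0.5]},{"dp":[0.12,0.0006,0.015],"delta_rot":[0,0,-0.66]},{"dp":[0.12,0.0006,0.029],"delta_rot":[-0.0016,0.0017,-0.7685]},{"dp":[0.12,0.0006,0.029],"delta_rot":[-0.0016,0.0017,-0.7685]},{"dp":[0.12,0.0006,0.029],"delta_rot":[-0.0016,0.0017,-0.7685]},{"dp":[0.12,0.0006,0.029],"delta_rot":[-0.0016,0.0017,-0.7685]}]'; python3 to.py .589 -.1275 .127 .92
python3 - <<'E'
from h import *
grab('wrist','wrist3')
w=load('wrist3'); a=w['img'].copy()
y=.92;u=np.array([np.cos(y),np.sin(y),0]);v=np.array([-np.sin(y),np.cos(y),0]);c=np.array([.589,-.1275,.145])
p=proj(w,[c+u*i*.023+v*j*.006 for i,j in((1,1),(1,-1),(-1,-1),(-1,1))])
a=cv2.resize(a,None,fx=1.5,fy=1.5);cv2.polylines(a,[np.int32(p*1.5)],True,(0,0,255),1)
print(p.round(),status.get_obs()['joints'].round(2)); cv2.imwrite('pics/w3.png',a)
E
```

```text
clock: 7.75
tcp_pos: [0.5902, -0.1277, 0.2521]
orientation: [2.814, 1.392, 0.004]
contact_force: [-0.2, -0.9, -0.0]
grip_width: 0.0853
gripper_force: 0.0
[-0.0007 -0.0014  0.1251] [ 0.0032 -0.0013 -0.0013]
[[248. 170.]
 [260. 170.]
 [260. 215.]
 [248. 215.]] [ 0.41  0.37 -0.39  1.69  0.16  1.11 -0.68]
```

View pics/w3.png

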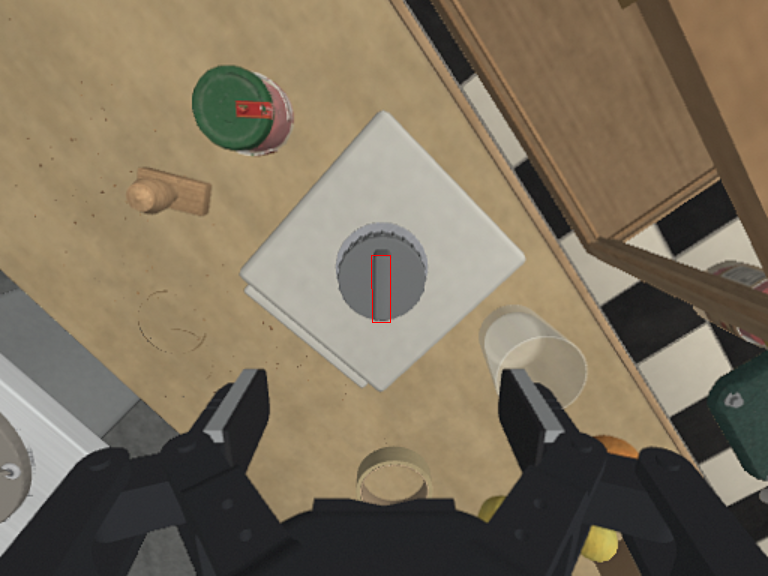

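The predicted bar outline (x 372–391, y 255–322) lies on the bar in the picture and its angle agrees. I'll descend and grip.

```bash
python3 -m handwheel '[{"dp":[-0.0007,-0.0012,0.05],"delta_rot":[0,0,0]},{"dp":[-0.0007,-0.0012,0.09],"delta_rot":[0,0,0]},{"dp":[-0.0007,-0.0012,0.115],"delta_rot":[0,0,0]},{"dp":[-0.0007,-0.0012,0.125],"delta_rot":[0,0,0]},{"dp":[-0.0007,-0.0012,0.125],"delta_rot":[0,0,0]},{"dp":[-0.0007,-0.0012,0.125],"delta_rot":[0,0,0]}]'; python3 to.py .589 -.1275 .127 .92
python3 -m handwheel '[{"dp":[0,0,0],"delta_rot":[0,0,0]},{"dp":[0,0,0],"delta_rot":[0,0,0]},{"dp":[0,0,0],"delta_rot":[0,0,0]},{"dp":[0,0,0],"delta_rot":[0,0,0]},{"dp":[0,0,0],"delta_rot":[0,0,0]},{"dp":[0,0,0],"delta_rot":[0,0,0]},{"dp":[0,0,0],"delta_rot":[0,0,0]},{"dp":[0,0,0],"delta_rot":[0,0,0]}]' 0 60;python3 to.py .589 -.1275 .127 .92; python3 -c "
from h import *
print(status.get_obs()['moment'])"
```

```text
clock: 8.55
tcp_pos: [0.59, -0.1275, 0.1277]
orientation: [2.812, 1.393, 0.006]
contact_force: [-0.2, -0.1, 0.5]
grip_width: 0.0853
gripper_force: 0.0
[-0.0006 -0.0007  0.0007] [ 0.0042 -0.002   0.    ]
clock: 9.55
tcp_pos: [0.5892, -0.1274, 0.1266]
orientation: [2.813, 1.394, 0.004]
contact_force: [0.3, -0.0, 2.9]
grip_width: 0.0107
gripper_force: 60.4
[-0.0003 -0.0001 -0.0004] [ 0.0026 -0.0012  0.0003]
[0.05592136 0.10222702 0.03640913]
```

Gripped, 60 N on the bar. First I'll try counter-clockwise (tool rz negative) in small steps.

```bash
cat > m.py <<'E'
from h import *
o=status.get_obs(); A=R.from_rotvec(o['orientation']).as_matrix(); print('M',o['moment'].round(2),'yaw',np.arctan2(A[1,0],A[0,0]).round(3),o['grip_width'])
E
for i in 1 2; do python3 -m handwheel '[{"dp":[0,0,0],"delta_rot":[0,0,-0.05]},{"dp":[0,0,0],"delta_rot":[0,0,-0.1]},{"dp":[0,0,0],"delta_rot":[0,0,-0.1]}]'|sed -n '2p;4p'; python3 m.py;done
```

```text
tcp_pos: [0.5893, -0.1273, 0.1266]
contact_force: [0.3, 1.2, 4.4]
M [0.07 0.08 0.01] yaw 1.02 0.010256761188879386
tcp_pos: [0.5892, -0.1273, 0.1265]
contact_force: [0.6, 0.7, 5.4]
M [0.06 0.01 0.07] yaw 1.119 0.01057838711563014
```

```bash
for i in 1 2 3; do python3 -m handwheel '[{"dp":[0,0,0],"delta_rot":[0,0,-0.05]},{"dp":[0,0,0],"delta_rot":[0,0,-0.1]},{"dp":[0,0,0],"delta_rot":[0,0,-0.1]}]'|sed -n '2p;4p'; python3 m.py;done
```

```text
tcp_pos: [0.5892, -0.1274, 0.1265]
contact_force: [-0.3, -0.2, 4.4]
M [0.11 0.07 0.09] yaw 1.219 0.010139493634200029
tcp_pos: [0.5892, -0.1274, 0.1265]
contact_force: [-0.1, -0.4, 5.5]
M [-0.02  0.05  0.05] yaw 1.319 0.010654237864092893
tcp_pos: [0.5892, -0.1274, 0.1265]
contact_force: [-0.4, -0.6, 5.4]
M [0.07 0.03 0.11] yaw 1.419 0.010423268051143221
```

Past 0.4 rad with almost no torque, so it's a normal thread. I'll continue to about 1.0 rad.

```bash
python3 -m handwheel '[{"dp":[0,0,0],"delta_rot":[0,0,-0.08]},{"dp":[0,0,0],"delta_rot":[0,0,-0.16]},{"dp":[0,0,0],"delta_rot":[0,0,-0.24]},{"dp":[0,0,0],"delta_rot":[0,0,-0.32]},{"dp":[0,0,0],"delta_rot":[0,0,-0.4]},{"dp":[0,0,0],"delta_rot":[0,0,-0.48]},{"dp":[0,0,0],"delta_rot":[0,0,-0.53]},{"dp":[0,0,0],"delta_rot":[0,0,-0.53]},{"dp":[0,0,0],"delta_rot":[0,0,-0.53]}]'; python3 m.py
python3 -m handwheel '[{"dp":[0,0,-0.002],"delta_rot":[0,0,0]},{"dp":[0,0,-0.004],"delta_rot":[0,0,0]},{"dp":[0,0,-0.006],"delta_rot":[0,0,0]},{"dp":[0,0,-0.008],"delta_rot":[0,0,0]},{"dp":[0,0,-0.008],"delta_rot":[0,0,0]}]'; python3 m.py
```

```text
clock: 12.55
tcp_pos: [0.5893, -0.1273, 0.1265]
orientation: [1.763, 2.597, 0.002]
contact_force: [0.5, -0.5, 6.4]
grip_width: 0.0103
gripper_force: 60.6
M [0.08 0.03 0.08] yaw 1.949 0.010292449160765983
clock: 13.18
tcp_pos: [0.5891, -0.1274, 0.1345]
orientation: [1.761, 2.598, 0.001]
contact_force: [0.3, 1.0, -0.8]
grip_width: 0.0105
gripper_force: 59.8
M [-0.03 -0.03  0.02] yaw 1.95 0.010529594148065204
```

It lifts freely past 4 mm. I'll raise it 7 cm, then check that it is really in the fingers.

```bash
python3 -m handwheel '[{"dp":[0,0,-0.01],"delta_rot":[0,0,0]},{"dp":[0,0,-0.02],"delta_rot":[0,0,0]},{"dp":[0,0,-0.03],"delta_rot":[0,0,0]},{"dp":[0,0,-0.045],"delta_rot":[0,0,0]},{"dp":[0,0,-0.06],"delta_rot":[0,0,0]},{"dp":[0,0,-0.072],"delta_rot":[0,0,0]},{"dp":[0,0,-0.072],"delta_rot":[0,0,0]},{"dp":[0,0,-0.072],"delta_rot":[0,0,0]},{"dp":[0,0,-0.072],"delta_rot":[0,0,0]},{"dp":[0,0,-0.072],"delta_rot":[0,0,0]}]'; python3 m.py
python3 - <<'E'
from h import *
f=grab('side','side4')
cv2.imwrite('pics/s4.png',cv2.resize(f['img'][90:255,200:370],None,fx=3.5,fy=3.5,interpolation=cv2.INTER_CUBIC))
E
```

```text
clock: 14.42
tcp_pos: [0.5886, -0.1273, 0.2058]
orientation: [1.762, 2.6, 0.001]
contact_force: [-0.4, -0.5, -0.4]
grip_width: 0.0102
gripper_force: 59.8
M [ 0.03 -0.05  0.03] yaw 1.95 0.010225216706970058
```

View pics/s4.png

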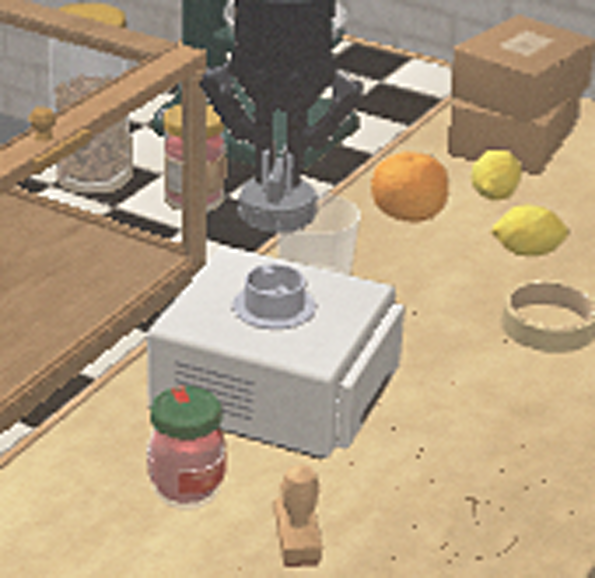

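The cap hangs in the fingers at about (278,200), well clear of the bare neck at (277,290). The drawer is home and the bystanders haven't moved. The rim is about 63 mm above the neck, so I'm handing in.

```bash
python3 -c "
from bench import r
print(r.hand_in())"
```

```text
the job is handed in; nothing more can be done
None
```

The job is handed in: the drawer is pushed home, and the cap (normal thread, loosened counter-clockwise) is off and held about 6 cm above its neck. The last picture showed the jar, tumbler and stamp where they stood; the hand-in returned no verdict.

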